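Open the bread bin with the unmarked catch

ROBOT

A 6-joint arm with a two-finger parallel gripper is mounted at the origin on the work surface. World frame = base frame: x ahead of the robot, y to its left, z up, the work surface at z = 0. Lengths are in m, angles in rad, forces in N, time in s.
With the tool pointing down it reaches from about 0.35 to 0.85 m from the base axis. Payload 8.1 kg.
Tool frame: the origin (TCP) lies midway between the tips of the shut fingers; the grasp point (between the pads) lies 19 mm behind it (r.tcp_to_grasp is the distance from the TCP to the grasp point, in m); z points along the fingers, y is the line along which they close (so a half turn about z gives the same grasp; the last joint's range is limited). The gripper opens to 85 mm and grips with 20 to 120 N. Pads are 22 mm wide; open, the fingers measure 114 mm over their backs; the gripper's body (76 mm by 85 mm) begins 54 mm behind the grasp point. The pads swing forward as they close: fully open they stand 13 mm farther back than shut.
Start: joints at [1.116, 0.13, 1.488, -0, 1.523, -0.085], TCP at [0.217, 0.559, 0.231] pointing down, gripper open.
Joint ranges: [-2.96, 2.96], [-0.89, 2.26], [0.02, 2.5], [-1.34, 4.48], [0, 2.73], [-2.66, 2.66]. Speed limits (rad/s): [2.39, 2.39, 2.79, 3.14, 3.14, 3.14].

INTERFACE

Orientations are given as a rotation vector (axis times angle).
In Python, from workcell import r gives the robot as it stands. The module is installed in compiled form; this text tells all that it offers.
- The arm moves only by the shell command python3 -m jog 'ROWS'. ROWS is a JSON object of lists of equal length, an entry for each row: "gripper": the opening, from 0 (shut) to 1 (fully open); "translation": the shift along the tool's x, y, z in mm, a list of three; "twist": the turn about the tool's z in rad. A call has exactly 10 rows; each row is the pose to reach, as a shift and turn from the pose commanded when the call began, along the tool's axes at that moment; what a row does not reach only later rows make up. A row lasts 1/12 s, in which the tool goes at most 41.7 mm and 7.16 degrees, less where a joint would pass 70% of its speed; a pose out of reach is approached as far as the arm can. A call with a gripper value outside its range is refused whole. The fingers move at their own pace and stop on an object; the grip force is fixed at half the most. Time passes only in rows, so rows that repeat a pose let the fingers close, or fill a call up. It gives the time, the measured TCP pose, the force, the opening and the grip force at its end, in the units of the state.
- r.get_state(): the state, without advancing time (a new reading comes with each control period).
- r.camera(name): name is "side" or "top" or "wrist"; returns the picture (480x640x3 uint8, red, green, blue); there is no depth.
- r.camera_params(name): a dict with "vfov" (degrees; the focal length in pixels is half the picture's height over the tangent of half this angle, whatever the lens; pixels are square), "cx", "cy" (the principal point, pixels), "R" (3x3) and "t" (3): a world point X has camera coordinates R X + t. Camera axes: x right, y down, z forward; pixel columns grow to the right and rows downward; lengths in m; the calibration is good to about 2 mm. A picture is of the moment at which its call begins: read the wrist's pose just before it. camera_params takes no time and is no camera call; for the wrist camera it gives the pose at the moment of the call.
- r.hand_in(): hands the job in; it is judged then, once.
The state is a dict: "time": time; "qpos": joint angles; "dq": joint speeds; "tau": joint torques, N m; "tcp_pos": TCP position; "tcp_rot": TCP orientation; "ft_force": force on the tool from outside, world axes, zero at the start; "ft_torque": the same for the moment, N m; "finger_gap": finger opening in m; "finger_force": force on a finger pad.
Only numpy, scipy, OpenCV 4.12 (cv2) and the standard library are available. Lean on these libraries where they do the work, as an engineer would, in place of code of your own. Each camera call takes 0.05 s, during which the arm holds its last target. There are 200 camera calls.

TASK

I need to reach into the bread bin: first lift the wooden trivet off its lid and leave it balanced on top of the upturned blue bowl. Then, before touching the orange catch, tug the lid up by its steel bar to learn whether it is caught; if it will not lift, slide the catch across to its other end and try again. Raise the lid at least halfway to upright (45 degrees) and finish while still holding it open in the gripper, with the trivet still resting on the bowl and the other things on the counter left where they are.

Things in the scene. Friction and masses are not known exactly. Their poses are not given: they have to be found in the camera images.
- bin: Fixed blue bread bin, 300 mm deep (x -155 to +145 mm), 220 wide (y), 130 tall. Origin: under its middle, on the counter; x points from its front (robot side) to its back, y left, z up. A ledge along the front (x -155 to -110, top at z = 130) carries the catch; the white lid, 10 mm thick (x -108 to +145, top at z = 130 when shut), covers the rest.
- lid (a joint): Lid angle in rad, 0 shut, grows as the front edge is lifted, stop at 1.3. Turns about a line along the bin's y through lid_hinge. Weighs about 0.55 kg and falls shut when let go; lifting at the bar takes about 3 N. While caught it lifts only 0.017 rad (4 mm at the bar), then stops hard.
- lid_hinge (a point): Point on the hinge line of the lid, at (140, 0, 125) mm in the bin's frame; fixed.
- lid_bar (a point): Middle of the lid's handle, a round steel bar 12 mm thick along the bin's y on two posts 90 mm apart, its axis 40 mm above the lid's top: at (-75, 0, 170) mm in the bin's frame when shut, 220 mm from the hinge line. Moves with the lid. A gripper pointing down can pinch it front to back; the bar then turns between the fingers as the lid swings.
- catch (a joint): Position of the orange catch along the bin's y in m, -0.012 (right end) to +0.012 (left end); starts near the left end. Stays where it is left (2 N friction); slide it only with the lid down. One end may lock the lid, the other then frees it; which end locks is not marked, cannot be seen and differs from bin to bin.
- catch_tab (a point): Top centre of the catch's orange tab, which is 26 mm (bin x) by 14 mm (bin y), and stands 26 mm above the ledge, at (-132.5, catch position, 156) mm in the bin's frame.
- trivet: Wooden trivet, a plain oblong block 56 mm (its x) by 110 mm (its y) by 22 mm thick, about 0.1 kg, lying on the lid behind the bar at the start. Origin at the centre of its underside.
- bowl: Heavy blue bowl standing upside down, fixed, a smooth dome: a ball of radius 85 mm cut at the counter, 178 mm across the white rim, crown 75 mm above the counter. Origin at its middle on the counter.
- bowl_crown (a point): Highest point of the dome, 75 mm above the counter. A flat block laid there rocks a little and comes to rest if its middle is within about 20 mm of this point.
- mug: pink mug, 68 mm across, 85 mm tall. Leave it alone. Origin at the centre of its underside.
- jar: amber glass jar with wooden cap, 60 mm across, 60 mm tall, in front of the bowl. Leave it alone. Origin at the centre of its underside.
- mill: dark wooden pepper mill, 52 mm across, 140 mm tall, behind the bowl. Leave it alone. Origin at the centre of its underside.
- soap_a: white ceramic soap bottle, 60 mm across, 150 mm tall. Leave it alone. Origin at the centre of its underside.
- soap_b: second white soap bottle, the same. Leave it alone. Origin at the centre of its underside.
- canister: orange canister with white lid, 84 mm across, 110 mm tall. Leave it alone. Origin at the centre of its underside.
- tin: red tin, 72 mm across, 90 mm tall. Leave it alone. Origin at the centre of its underside.
Things that resemble listed ones, but are neither listed nor needed, are in the scene too. Of the things like the trivet, leave any that is red; of the rest the smaller one is meant.

How it is judged:
By the outcome, as a careful person would: the job done as asked, in the order asked, and still so for the second after the job is handed in, while the arm keeps its last pose, push and grip.
It also fails if it takes over 72 s, if anything falls off the work surface, if the arm or the gripper's body presses on something with over 40 N, if the wrist force passes 120 N, or if a joint passes its speed limit or range.

## Working session

There is one attempt and no reset: what is moved stays moved. The work goes in short steps, Python scripts to look and compute and a shell command to move; the robot and the scene stay as the last step left them, time stands still between calls to the robot, and variables do not carry over. Pictures are saved under pics/ and viewed, at most 10 in all, crops included, and the job is handed in when it is done.

```bash
mkdir -p pics
python3 - <<'E'
from workcell import r
import cv2,json
for n in ("top","side"):
    cv2.imwrite(f"pics/{n}0.png",r.camera(n)[:,:,::-1]); p=r.camera_params(n); print(n,p)
s=r.get_state();print(s["time"],s["tcp_pos"],s["tcp_rot"],r.tcp_to_grasp)
E
```

```text
top {'vfov': 51.73901493286995, 'cx': 322.87564159087304, 'cy': 246.5569224915529, 'R': array([[-0.05727577, -0.99835523, -0.00251615],
       [-0.97057551,  0.05627212, -0.23412953],
       [ 0.23388603, -0.01096783, -0.97220216]]), 't': array([0.02774594, 0.56187248, 1.33849787])}
side {'vfov': 53.50310532514901, 'cx': 315.47548261666935, 'cy': 231.5785959513095, 'R': array([[ 0.77702289, -0.62943113, -0.00720336],
       [-0.40820431, -0.49514476, -0.76694257],
       [ 0.47917082,  0.59887238, -0.64167531]]), 't': array([-0.41324086,  0.28743839,  0.95906736])}
0.1 [0.21662089 0.55901647 0.23036475] [-5.77508779e-01 -3.08760823e+00  2.46514729e-03] 0.0187
```

View pics/top0.png

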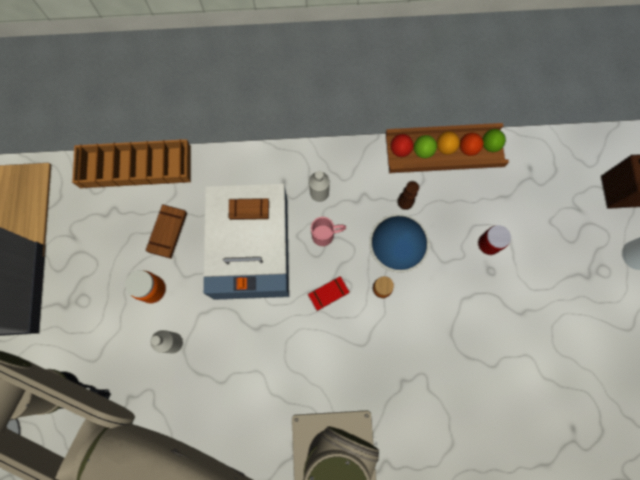

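View pics/side0.png

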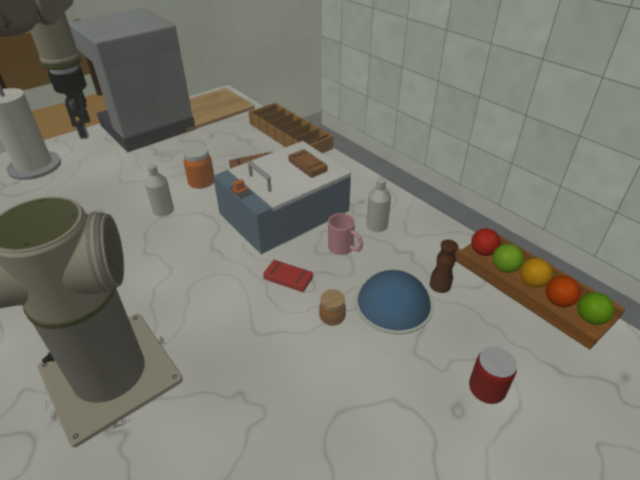

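The top view shows the bin with front corners near (205,295) and (288,295), the bar at about (243,260), the orange catch at (243,283) and the trivet on the lid at (249,209). The bowl is at (400,243). The brown block at (166,231) and the red one at (328,293) are decoys. The side view agrees. I'll enlarge and measure next.

```bash
cat > h.py <<'E'
import numpy as np,cv2
from workcell import r
def K(p):
    f=240/np.tan(np.radians(p["vfov"])/2); return np.array([[f,0,p["cx"]],[0,f,p["cy"]],[0,0,1]])
def proj(p,X):
    c=np.atleast_2d(X)@np.array(p["R"]).T+p["t"]; u=c@K(p).T; return u[:,:2]/u[:,2:]
def ray(p,uv,z):
    d=np.array(p["R"]).T@np.linalg.inv(K(p))@[uv[0],uv[1],1]; o=-np.array(p["R"]).T@p["t"]
    return o+d*(z-o[2])/d[2]
def blob(img,lo,hi,roi):  # BGR -> HSV mask, largest blob in roi x0,y0,x1,y1
    m=cv2.inRange(cv2.cvtColor(img,cv2.COLOR_BGR2HSV),lo,hi); k=np.zeros_like(m); x0,y0,x1,y1=roi
    k[y0:y1,x0:x1]=m[y0:y1,x0:x1]
    c=max(cv2.findContours(k,0,2)[0],key=cv2.contourArea); return c
def cen(c): M=cv2.moments(c.astype(np.float32)); return np.array([M["m10"],M["m01"]])/M["m00"]
E
python3 - <<'E'
from h import *
from scipy.optimize import least_squares
T=cv2.imread("pics/top0.png");S=cv2.imread("pics/side0.png");pt=r.camera_params("top");ps=r.camera_params("side")
cv2.imwrite("pics/c1.png",np.vstack([cv2.resize(T[175:305,195:300],None,fx=5,fy=5,interpolation=2)[:600,:], ])[:, :])
a=cv2.resize(T[178:302,198:294],(432,558),interpolation=2);b=cv2.resize(S[140:255,210:355],(360,286),interpolation=2)
o=np.zeros((558,792,3),np.uint8);o[:,:432]=a;o[:286,432:]=b;cv2.imwrite("pics/c1.png",o)
ct=blob(T,(95,80,40),(125,255,255),(365,205,435,275));cs=blob(S,(95,80,40),(125,255,255),(350,260,440,340))
th=np.linspace(0,2*np.pi,73)
D=np.vstack([np.c_[np.sqrt(.085**2-(z+.01)**2)*np.cos(th),np.sqrt(.085**2-(z+.01)**2)*np.sin(th),0*th+z] for z in np.linspace(0.003,.0749,25)])
def res(q,which=(0,1)):
    e=[]
    for i,(p,c) in enumerate([(pt,ct),(ps,cs)]):
        if i in which: e.append(cen(cv2.convexHull(proj(p,D+[q[0],q[1],0]).astype(np.float32)))-cen(c))
    return np.ravel(e)
for w in [(0,),(1,),(0,1)]:
    s=least_squares(res,[.5,-.1],args=(w,));print("bowl",w,s.x,s.fun)
print(cv2.contourArea(ct),cv2.contourArea(cv2.convexHull(proj(pt,D+[*s.x,0]).astype(np.float32))))
c=blob(T,(3,100,30),(20,255,200),(220,190,280,225));(cc,wh,an)=cv2.minAreaRect(c);bx=cv2.boxPoints((cc,wh,an))
print("triv",cc,wh,an,cen(c)); print(np.array([ray(pt,q,.152) for q in bx]).round(4),ray(pt,cen(c),.152))
c=blob(T,(3,150,100),(20,255,255),(225,272,262,296));print("catch",cen(c),ray(pt,cen(c),.150))
E
```

```text
bowl (0,) [ 0.5773263  -0.23213177] [ 2.60266233e-07 -1.28046196e-06]
bowl (1,) [ 0.57896016 -0.2274506 ] [-8.01346687e-08  1.01332262e-06]
bowl (0, 1) [ 0.57786863 -0.22942093] [-0.92647577 -0.1246334   0.29442487  0.74016079]
2101.0 2443.2287833685987
triv (248.5, 208.5) (19.0, 39.0) 90.0 [248.35027855 208.56615599]
[[0.69   0.2442 0.152 ]
 [0.6838 0.138  0.152 ]
 [0.6298 0.1397 0.152 ]
 [0.6359 0.2449 0.152 ]] [0.65958248 0.19210921 0.152     ]
catch [241.21938776 283.03061224] [0.4567316  0.21557013 0.15      ]
```

View pics/c1.png

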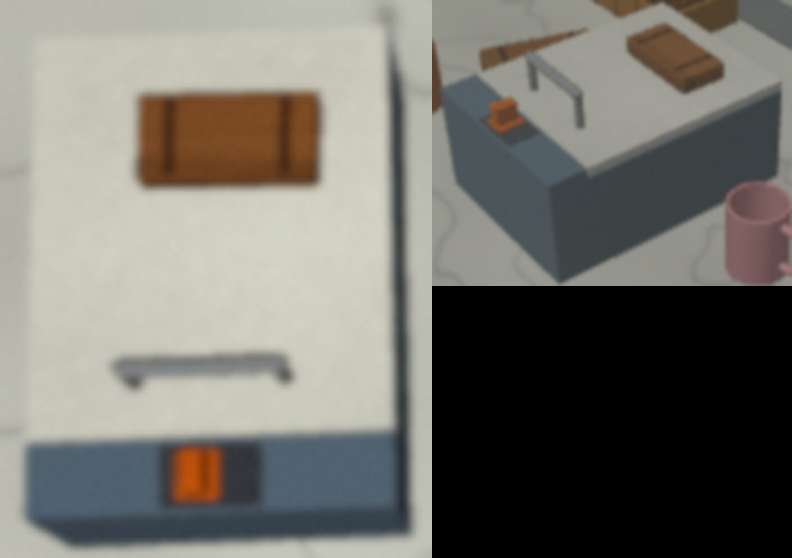

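The crop shows the lid's front edge from (28,440) to (395,430) and the bar from (118,364) to (288,358). The lid's back corners are (35,37) and (385,27), and the trivet is well behind the bar. The catch is at the left end of its slot.

Run:
```python
from h import *
from scipy.optimize import least_squares
from scipy.spatial.transform import Rotation as Ro
pt=r.camera_params("top");ps=r.camera_params("side")
B=np.array([[-108,110,130],[-108,-110,130],[145,110,130],[145,-110,130],[-155,110,130],[-75,45,172],[-75,-45,172]])/1000
uv=np.array([[28,442],[395,431],[35,37],[385,27],[26,515],[118,362],[288,356]])/4.5+[198,178]
Bs=np.array([[-155,110,130],[-155,-110,130],[145,-110,130],[-155,-110,0]])/1000
us=np.array([[443,88],[548,184],[781,84],[560,282]]);us=(us-[432,0])/[360/145,286/115]+[210,140]
def W(q,X): c,s=np.cos(q[2]),np.sin(q[2]); return X@np.array([[c,s,0],[-s,c,0],[0,0,1]])+[q[0],q[1],0]
f=lambda q,m:np.concatenate(([(proj(pt,W(q,B))-uv).ravel()] if m&1 else [])+([(proj(ps,W(q,Bs))-us).ravel()] if m&2 else []))
for m in(1,2,3):
    s=least_squares(f,[.6,.2,0],args=(m,));print(m,s.x,s.fun.round(1))
q=s.x
for n,p in dict(bar=[-.075,0,.17],tab=[-.1325,.012,.156],hinge=[.14,0,.125]).items():print(n,W(q,np.array([p])))
for n,u,z in[("mill",(411,185),.14),("jar",(383,286),.06),("soap",(319,180),.14),("mug",(321,226),.085),("red",(495,236),.09),("can",(146,284),.1)]:print(n,ray(pt,u,z).round(3))
R=Ro.from_rotvec(r.get_state()["tcp_rot"]).as_matrix();print(R.round(3),"yaw y",np.degrees(np.arctan2(R[1,1],R[0,1])))
```

```text
1 [ 0.59190016  0.20562494 -0.02010222] [-0.2 -0.7  0.5 -1.3 -0.1  0.   0.9 -0.6 -0.1  0.6  1.2  0.9 -2.1  0.9]
2 [ 0.59389531  0.20873328 -0.03362019] [-0.8 -0.8  0.   0.4  1.2 -1.1 -0.5  0.7]
3 [ 0.59202971  0.20626657 -0.02494819] [-0.7 -0.9  0.1 -1.1 -0.1 -0.2  1.  -0.4 -0.7  0.4  0.8  0.7 -2.5  1.
 -1.   0.2  0.6  1.3  1.3 -0.8  0.1  1.7]
bar [[0.51705305 0.20813749 0.17      ]]
tab [[0.45987029 0.22156813 0.156     ]]
hinge [[0.73198615 0.20277418 0.125     ]]
mill [ 0.706 -0.257  0.14 ]
jar [ 0.441 -0.166  0.06 ]
soap [ 0.735 -0.004  0.14 ]
mug [ 0.618 -0.003  0.085]
red [ 0.559 -0.488  0.09 ]
can [0.478 0.483 0.1  ]
[[-0.932  0.361 -0.001]
 [ 0.361  0.932 -0.001]
 [ 0.    -0.002 -1.   ]] yaw y 68.81153130740942
```

```bash
python3 -m jog '{"gripper":[1,1,1,1,1,1,1,1,1,1],"translation":[[-36,-12,0],[-72,-24,0],[-108,-36,0],[-144,-48,0],[-180,-60,-5],[-216,-72,-10],[-252,-84,-15],[-288,-96,-20],[-324,-108,-25],[-360,-120,-30]],"twist":[0.12,0.24,0.36,0.48,0.6,0.72,0.84,0.96,1.08,1.2]}'
```

```text
time: 0.93
tcp_pos: [0.5101, 0.3159, 0.2611]
tcp_rot: [-2.227, -2.216, 0.001]
ft_force: [0.5, 0.5, 0.0]
finger_gap: 0.0853
finger_force: 0.0
```

```bash
python3 -m jog '{"gripper":[1,1,1,1,1,1,1,1,1,1],"translation":[[-15,19,0],[-30,38,0],[-45,57,0],[-61,76,0],[-77,95,0],[-93,113,0],[-108,132,0],[-123,149,0],[-123,149,0],[-123,149,0]],"twist":[0.01,0.02,0.03,0.04,0.05,0.05,0.05,0.05,0.05,0.05]}'
python3 - <<'E'
from h import *
s=r.get_state();p=r.camera_params("wrist");I=r.camera("wrist")[:,:,::-1].copy();cv2.imwrite("pics/w1.png",I)
print(s["tcp_pos"],p)
pt=s["tcp_pos"];print(proj(p,[[.66,.192,.152],[.66,.247,.152],[.66,.137,.152],[.517,.208,.17]]))
E
```

```text
time: 1.77
tcp_pos: [0.6586, 0.1934, 0.2601]
tcp_rot: [-2.277, -2.163, 0.002]
ft_force: [-0.6, -0.1, 0.2]
finger_gap: 0.0857
finger_force: 0.0
[0.65856706 0.19341781 0.26008345] {'vfov': 69.7117603725582, 'cx': 323.05880208141826, 'cy': 244.54870230038648, 'R': array([[ 9.98720458e-01, -5.05663814e-02, -6.97749352e-04],
       [-4.81928127e-02, -9.55841172e-01,  2.89905341e-01],
       [-1.53264016e-02, -2.89500769e-01, -9.57055070e-01]]), 't': array([-0.64729339,  0.17173323,  0.47360211])}
[[325.7471263  245.16596473]
 [322.03295458 171.71558886]
 [329.03637629 310.21321263]
 [122.07266144 240.6969275 ]]
```

View pics/w1.png

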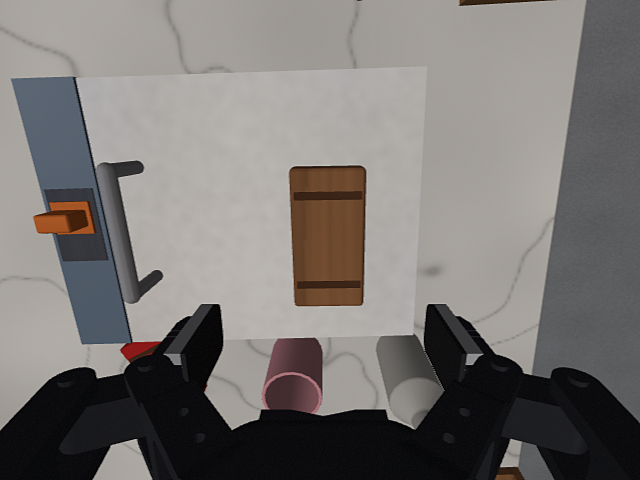

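The wrist view shows the trivet's top corners at (290,167), (366,167), (363,305) and (295,306), and the bar from (108,168) to (132,298). The tab top runs about (35–83, 212–231). The lid corners are (78,78), (427,67), (415,336) and (130,343).

Run:
```python
from h import *
p=r.camera_params("wrist");I=cv2.imread("pics/w1.png")
c=blob(I,(3,90,20),(20,255,220),(280,155,375,315));b=cv2.boxPoints(cv2.minAreaRect(c))
for q in [(290,167),(366,167),(363,305),(295,306)]:print("tri",q,ray(p,q,.152).round(4))
C=np.array([ray(p,q,.152)[:2] for q in c[:,0]],dtype=np.float32);print(cv2.minAreaRect(C*1000))
for q in[(108,168),(132,298)]:print("bar",ray(p,q,.17).round(4))
for q in[(78,78),(427,67),(415,336),(130,343)]:print("lid",ray(p,q,.13).round(4))
for q in[(35,217),(37,229),(78,230),(83,212)]:print("tab",ray(p,q,.156).round(4))
```

```text
tri (290, 167) [0.6367 0.2524 0.152 ]
tri (366, 167) [0.6909 0.2497 0.152 ]
tri (363, 305) [0.687  0.1411 0.152 ]
tri (295, 306) [0.6323 0.1429 0.152 ]
((661.2357788085938, 197.0325164794922), (109.78106689453125, 54.529075622558594), 87.929443359375)
bar [0.5179 0.2589 0.17  ]
bar [0.514  0.1645 0.17  ]
lid [0.4863 0.3212 0.13  ]
lid [0.7381 0.316  0.13  ]
lid [0.7356 0.0968 0.13  ]
lid [0.4775 0.1022 0.13  ]
tab [0.4478 0.2261 0.156 ]
tab [0.4466 0.2171 0.156 ]
tab [0.4768 0.2149 0.156 ]
tab [0.4839 0.2281 0.156 ]
```

```bash
python3 -m jog '{"gripper":[1,1,1,1,1,1,1,0,0,0],"translation":[[3,2,25],[3,2,55],[3,2,85],[3,2,110],[3,2,122],[3,2,129],[3,2,129],[3,2,129],[3,2,129],[3,2,129]],"twist":[-0.015,-0.015,-0.015,-0.015,-0.015,-0.015,-0.015,-0.015,-0.015,-0.015]}'
python3 -m jog '{"gripper":[0,0,0,0,0,0,0,0,0,0],"translation":[[0,0,0],[0,0,0],[0,0,0],[0,0,0],[0,0,-10],[0,0,-25],[0,0,-45],[0,0,-70],[0,0,-95],[0,0,-120]],"twist":[0,0,0,0,0,0,0,0,0,0]}'
```

```text
time: 2.65
tcp_pos: [0.662, 0.1979, 0.1355]
tcp_rot: [2.257, 2.182, 0.006]
ft_force: [3.1, 0.1, 0.3]
finger_gap: 0.0544
finger_force: 63.8
time: 3.48
tcp_pos: [0.6604, 0.1975, 0.2551]
tcp_rot: [2.259, 2.183, 0.001]
ft_force: [1.4, -0.1, -0.3]
finger_gap: 0.0545
finger_force: 63.7
```

```bash
python3 -m jog '{"gripper":[0,0,0,0,0,0,0,0,0,0],"translation":[[-15,-2,0],[-40,-6,0],[-70,-11,0],[-100,-16,0],[-130,-20,0],[-160,-25,0],[-190,-30,0],[-220,-34,0],[-250,-39,0],[-280,-44,0]],"twist":[0,0,0,0,0,0,0,0,0,0]}'
python3 -m jog '{"gripper":[0,0,0,0,0,0,0,0,0,0],"translation":[[-30,-5,0],[-60,-9,0],[-90,-14,0],[-115,-18,0],[-135,-21,0],[-146,-23,0],[-146,-23,20],[-146,-23,50],[-146,-23,80],[-146,-23,110]],"twist":[0,0,0,0,0,0,0,0,0,0]}'
python3 - <<'E'
from h import *
I=r.camera("side")[:,:,::-1];T=r.camera("top")[:,:,::-1]
o=np.hstack([cv2.resize(I[200:350,320:470],(400,400)),cv2.resize(T[170:310,330:470],(400,400))]);cv2.imwrite("pics/b1.png",o)
E
```

```text
time: 4.32
tcp_pos: [0.6063, -0.0826, 0.2533]
tcp_rot: [2.259, 2.183, 0.001]
ft_force: [1.4, -0.2, -0.8]
finger_gap: 0.0541
finger_force: 63.7
time: 5.15
tcp_pos: [0.5792, -0.2259, 0.1422]
tcp_rot: [2.258, 2.182, 0.001]
ft_force: [0.5, 0.5, -2.1]
finger_gap: 0.0543
finger_force: 63.7
```

View pics/b1.png

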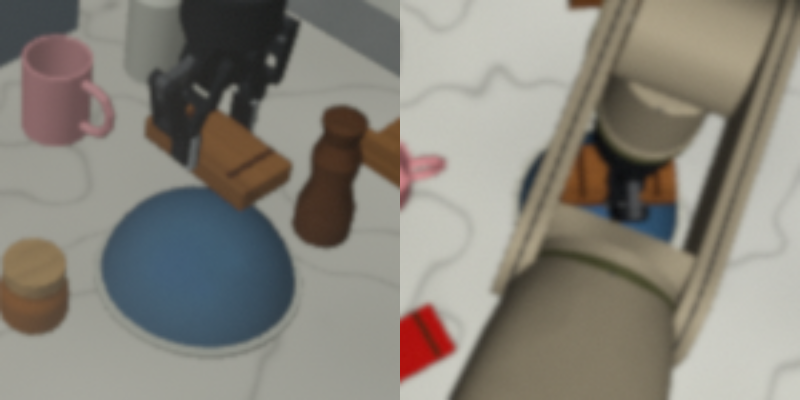

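The trivet is held level over the dome, clear of the mill and the jar (in the side crop, the trivet is around (220,160) and the dome around (200,265)). I'll lower it gently.

```bash
python3 -m jog '{"gripper":[0,0,0,0,0,0,0,0,0,0],"translation":[[0,0,20],[0,0,40],[0,0,50],[0,0,54],[0,0,56],[0,0,58],[0,0,59],[0,0,60],[0,0,60],[0,0,60]],"twist":[0,0,0,0,0,0,0,0,0,0]}'
```

```text
time: 6.08
tcp_pos: [0.5792, -0.2261, 0.0828]
tcp_rot: [2.258, 2.183, 0.0]
ft_force: [0.8, -0.4, -1.3]
finger_gap: 0.0546
finger_force: 64.0
```

```bash
python3 -m jog '{"gripper":[0,0,0,0,0,0,0,0,0,0],"translation":[[0,0,0.5],[0,0,1],[0,0,1.5],[0,0,2],[0,0,2.5],[0,0,3],[0,0,3],[0,0,3],[0,0,3],[0,0,3]],"twist":[0,0,0,0,0,0,0,0,0,0]}'
```

```text
time: 6.92
tcp_pos: [0.579, -0.226, 0.0803]
tcp_rot: [2.259, 2.183, 0.0]
ft_force: [-4.8, 1.8, 7.3]
finger_gap: 0.0548
finger_force: 65.0
```

```bash
python3 -m jog '{"gripper":[0.7,0.75,0.8,0.9,1,1,1,1,1,1],"translation":[[0,0,-1],[0,0,-1],[0,0,-1],[0,0,-1],[0,0,-1],[0,0,-1],[0,0,-1],[0,0,-1],[0,0,-1],[0,0,-1]],"twist":[0,0,0,0,0,0,0,0,0,0]}'
python3 -m jog '{"gripper":[1,1,1,1,1,1,1,1,1,1],"translation":[[0,0,-5],[0,0,-15],[0,0,-30],[0,0,-50],[0,0,-75],[0,0,-100],[20,0,-120],[50,-5,-130],[80,-10,-130],[110,-15,-130]],"twist":[0,0,0,0,0,0,0,0,0,0]}'
python3 - <<'E'
from h import *
I=r.camera("side")[:,:,::-1];T=r.camera("top")[:,:,::-1]
o=np.hstack([cv2.resize(I[200:350,320:470],(400,400)),cv2.resize(T[170:310,330:470],(400,400))]);cv2.imwrite("pics/b2.png",o)
E
```

```text
time: 7.75
tcp_pos: [0.579, -0.226, 0.0803]
tcp_rot: [2.259, 2.183, -0.0]
ft_force: [-0.5, -0.1, 0.6]
finger_gap: 0.0856
finger_force: 0.0
time: 8.58
tcp_pos: [0.5684, -0.115, 0.2132]
tcp_rot: [2.257, 2.18, 0.003]
ft_force: [0.4, 0.2, -0.2]
finger_gap: 0.0853
finger_force: 0.0
```

View pics/b2.png

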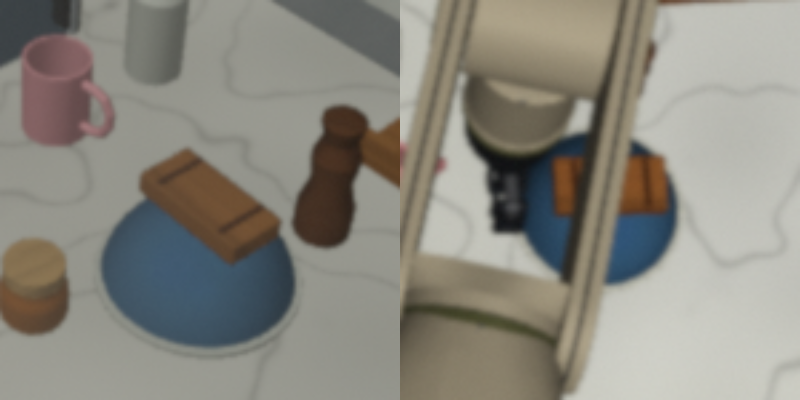

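The trivet rests on the crown, its centre at about (610,183) in the top crop against about (600,208) for the bowl's base centre. That offset is what the camera tilt should give. Next I go to the bar.

```bash
python3 -m jog '{"gripper":[1,1,1,1,1,1,1,1,1,1],"translation":[[30,-6,-15],[64,-12,-30],[100,-19,-30],[136,-26,-30],[172,-33,-30],[208,-40,-30],[244,-47,-30],[280,-54,-30],[310,-60,-30],[325,-63,-30]],"twist":[0,0,0,0,0,0,0,0,0,0]}'
python3 - <<'E'
from h import *
s=r.get_state();p=r.camera_params("wrist");I=r.camera("wrist")[:,:,::-1].copy();cv2.imwrite("pics/w2.png",I)
np.save("w2.npy",p,allow_pickle=True)
print(s["tcp_pos"],proj(p,[[.516,.2117,.17],[.517,.2567,.17],[.514,.167,.17],[.459,.222,.156]]))
T=cv2.imread;I=r.camera("top")[:,:,::-1];pt=r.camera_params("top")
c=blob(I,(3,100,30),(20,255,220),(370,205,430,260));print("trivet",cen(c),cv2.minAreaRect(c),ray(pt,cen(c),.097),"exp +~4.5mm y")
E
```

```text
time: 9.52
tcp_pos: [0.5152, 0.2145, 0.2414]
tcp_rot: [-2.256, -2.186, -0.002]
ft_force: [0.1, -0.6, 0.3]
finger_gap: 0.0856
finger_force: 0.0
[0.5151935  0.21450745 0.24137316] [[324.82255188 263.61470471]
 [324.27076973 195.6176254 ]
 [323.87088639 323.9402814 ]
 [241.95501591 245.19776618]]
trivet [402.92754646 234.27217125] ((403.1054382324219, 234.16314697265625), (19.589122772216797, 39.77790832519531), 88.09085083007812) [ 0.57754175 -0.22945042  0.097     ] exp +~4.5mm y
```

View pics/w2.png

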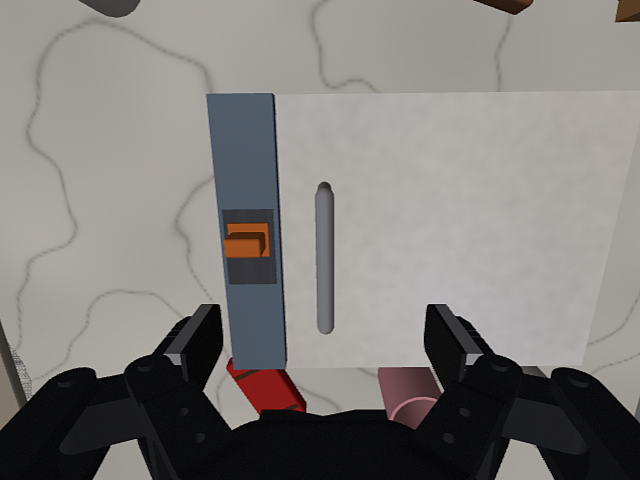

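The bar runs from (325,183) to (326,334), as predicted, and the tab top is around (243,245). I'll half close the gripper so the front finger misses the tab, then go down, grip and tug.

```bash
python3 -m jog '{"gripper":[0.45,0.45,0.45,0.45,0.45,0.45,0.45,0.45,0,0],"translation":[[-4,1,0],[-8,1,0],[-8,1,15],[-8,1,40],[-8,1,60],[-8,1,75],[-8,1,84],[-8,1,89],[-8,1,89],[-8,1,89]],"twist":[0,0,0,0,0,0,0,0,0,0]}'
python3 -m jog '{"gripper":[0,0,0,0,0,0,0,0,0,0],"translation":[[0,0,0],[0,0,0],[0,0,0],[0,0,-1],[0,0,-2],[0,0,-3],[0,0,-4],[0,0,-5],[0,0,-6],[0,0,-6]],"twist":[0,0,0,0,0,0,0,0,0,0]}'
```

```text
time: 10.45
tcp_pos: [0.5171, 0.2029, 0.1521]
tcp_rot: [2.259, 2.182, 0.001]
ft_force: [0.7, -0.4, 0.1]
finger_gap: 0.0151
finger_force: 0.0
time: 11.28
tcp_pos: [0.5172, 0.203, 0.1577]
tcp_rot: [2.258, 2.182, 0.001]
ft_force: [2.2, -4.5, -4.0]
finger_gap: 0.0097
finger_force: 58.5
```

```bash
python3 -m jog '{"gripper":[0,0,0,0,0,0,0,0,0,0],"translation":[[0,0,-1],[0,0,-2],[0,0,-3],[0,0,-4],[0,0,-5],[0,0,-6],[0,0,-6],[0,0,-6],[0,0,-6],[0,0,-6]],"twist":[0,0,0,0,0,0,0,0,0,0]}'
```

```text
time: 12.12
tcp_pos: [0.5188, 0.203, 0.1641]
tcp_rot: [2.257, 2.18, 0.005]
ft_force: [10.6, -5.0, -6.8]
finger_gap: 0.0094
finger_force: 58.4
```

It has risen 12 mm at about 7 N, so the lid is past the 4 mm catch play. It isn't locked, and the catch should stay alone. I'll follow the arc up.

```bash
python3 -m jog '{"gripper":[0,0,0,0,0,0,0,0,0,0],"translation":[[0,6,-10],[0,9,-20],[0,13,-29],[0,17,-39],[0,22,-48],[0,27,-57],[0,33,-66],[0,39,-74],[0,45,-82],[0,52,-90]],"twist":[0,0,0,0,0,0,0,0,0,0]}'
python3 - <<'E'
from h import *
I=r.camera("side")[:,:,::-1];cv2.imwrite("pics/s2.png",cv2.resize(I[80:300,170:460],(725,550)))
E
```

```text
time: 12.95
tcp_pos: [0.5662, 0.202, 0.2549]
tcp_rot: [-2.255, -2.182, 0.005]
ft_force: [-17.7, -4.0, 9.4]
finger_gap: 0.0098
finger_force: 58.6
```

View pics/s2.png

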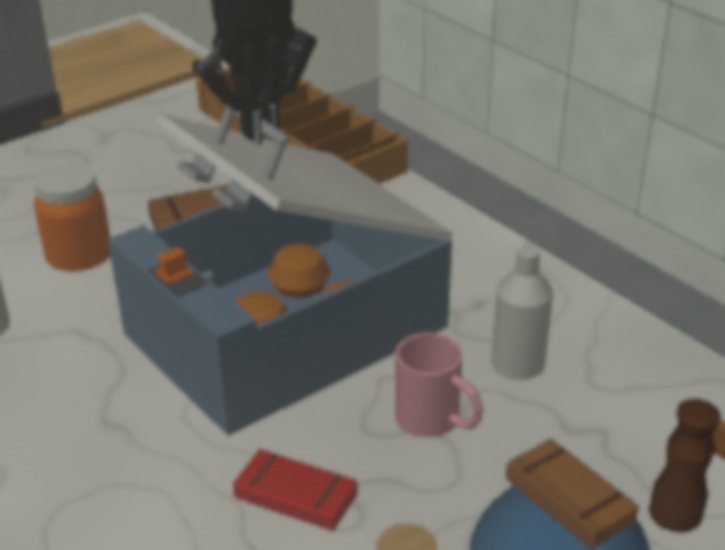

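The side view shows the lid partly open, gripped by the bar, with bread inside. The trivet is still on the bowl at (570,490). The radial load is about 20 N, so I'll shift 4 mm outward while continuing.

```bash
python3 -m jog '{"gripper":[0,0,0,0,0,0,0,0,0,0],"translation":[[0,5,-10],[0,12,-18],[0,20,-25],[0,28,-31],[0,37,-37],[0,45,-43],[0,55,-49],[0,64,-54],[0,74,-58],[0,83,-62]],"twist":[0,0,0,0,0,0,0,0,0,0]}'
```

```text
time: 13.83
tcp_pos: [0.6517, 0.2, 0.3174]
tcp_rot: [-2.257, -2.184, -0.004]
ft_force: [-3.8, 2.2, 2.3]
finger_gap: 0.0099
finger_force: 58.7
```

```bash
python3 -m jog '{"gripper":[0,0,0,0,0,0,0,0,0,0],"translation":[[0,0,0],[0,0,0],[0,0,0],[0,0,0],[0,0,0],[0,0,0],[0,0,0],[0,0,0],[0,0,0],[0,0,0]],"twist":[0,0,0,0,0,0,0,0,0,0]}'
python3 - <<'E'
from h import *
I=r.camera("side")[:,:,::-1];cv2.imwrite("pics/s3.png",cv2.resize(I[80:350,170:460],(644,600)))
E
```

```text
time: 14.67
tcp_pos: [0.6517, 0.2001, 0.3177]
tcp_rot: [2.257, 2.184, 0.006]
ft_force: [-4.3, 1.0, 4.9]
finger_gap: 0.0095
finger_force: 59.8
```

View pics/s3.png

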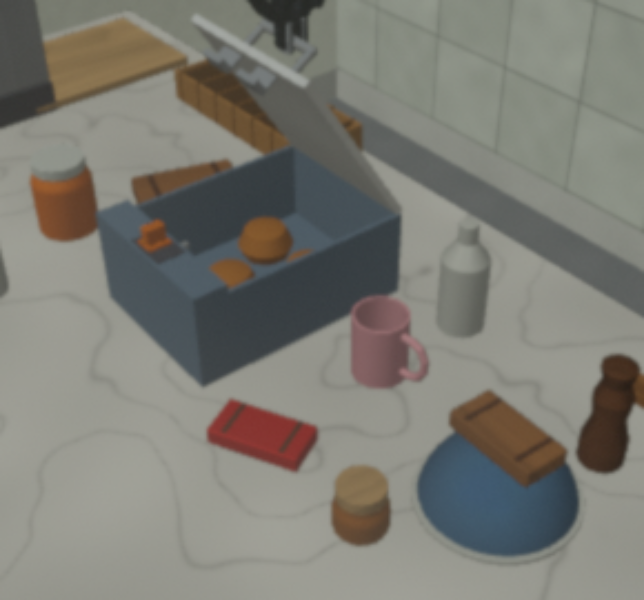

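The lid stands well past halfway, at about 57°, with the bar at (290,45) held in the gripper. The trivet rests on the bowl at (507,437), and everything else is where it was.

```bash
python3 -c "from workcell import r; print(r.hand_in())"
```

```text
the job is handed in; nothing more can be done
None
```

I handed the job in with the trivet balanced on the bowl and the lid held open at about 57°; the tug showed the lid was not caught, so I never touched the orange catch.

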